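Add a slotted weight to the bonding press and restart its cure dial

TASK

Add the loose slotted weight to the bonding press: slide it sideways under the head of the stem until it is fully home, resting flat on the weight already there, with its slot facing the opposite way to that lower weight's slot. Then turn the cure-time pointer back against its zero stop and let go. Leave the lower weight on the stem and do not disturb the other things on the bench.

Things in the scene. Friction and masses are not known exactly. Their poses are not given: they have to be found in the camera images.
- add_weight_centre (a point): Centre (20 mm above its underside) of the loose slotted weight, bright steel, about 0.55 kg, on the bench: a disc 90 mm across, 12 mm thick, with a raised grip hub on top, 48 mm across and 28 mm high (40 mm in all). The hub has two flats 40 mm apart, 26 mm long, parallel to the slot, for gripping. The slot opens along this point's +x; y is square to the flats, z up.
- add_weight_mouth (a point): Point in the loose weight's slot, 40 mm from its centre along +x, towards the open mouth, same height as the centre. The slot is 15 mm wide, cut through disc and hub from the rim to a square end 6.5 mm past the axis, so the stem stands on the weight's axis when it is home.
- base_weight_centre (a point): Centre (half-way up) of the lower weight, already on the press: a loose plain dark steel disc 104 mm across, 24 mm thick, 1.3 kg, on the pan with the stem through its middle. Its 15 mm slot opens along this point's +x; z is up. Only friction holds it: it comes off the stem if dragged.
- base_weight_mouth (a point): Point in the lower weight's slot, 45 mm from its centre towards the open mouth.
- stem_seat (a point): Foot of the press's upright stem (9 mm thick), on its axis at the top face of the round pan (116 mm across, 64 mm above the bench). Above this point the lower weight fills 0 to 24 mm and the added weight belongs at 24 to 64 mm. Axes are those of the press, which is fixed to the bench on a base plate 170 mm (x) by 280 mm (y), 16 mm thick.
- pointer_grip (a point): Grip point of the black cure-time pointer knob, on its upright axis, 91 mm above the bench. The knob's grip bar is 50 mm long, 14 mm wide and 32 mm high; its top is 10 mm above this point, its foot (on a 36 mm disc) 21 mm below. The bar lies along this point's x and is pinched across y; the pointer's tip is towards +x.
- pointer_tip (a point): Pointed end of the pointer, 37 mm from the knob's axis, low on the dial. At zero it points to the press's +x (away from the robot), against a small steel stop pin 9 mm high. The grey dial box is 100 x 80 mm, its top 60 mm above the bench, centred 160 mm from the stem along the press's -y.
- cure_pointer (a joint): Angle of the cure-time pointer in rad: 0 at its hard zero stop, growing clockwise seen from above (up to 2.1), so it is turned back anticlockwise. It stays where it is left; about 0.05 N m of friction.
- spare_sink: Bystander: gold finned heat sink, 70 x 90 x 45 mm, loose on the bench. Origin at the centre of its underside.
- glue_jar: Bystander: white jar with a grey cap, 60 mm across, 75 mm high, loose. Origin at the centre of its underside.
- screwdriver: Bystander: screwdriver 200 mm long with a black handle 26 mm thick, lying loose; origin under its middle.
- stem_head (a point): Centre of the top of the stem's round head, on the stem's axis, 84 mm above the pan. The head is 24 mm across, too wide for a slot, and 8 mm high: its underside is 76 mm above the pan.
Not all that is in view belongs to the job. What is meant by the part that bears add_weight_centre is not blue or green, and is the larger of those in its own colour.

How it is judged:
By the outcome, as a careful person would: the job done as asked, in the order asked, and still so for the second after the job is handed in, with the robot touching nothing.
It also fails if it takes over 58 s, if anything falls off the work surface, if the arm or the gripper's body presses on something with over 40 N, if the wrist force passes 120 N, or if a joint passes its speed limit or range.

ROBOT

A 6-joint arm with a two-finger parallel gripper is mounted at the origin on the work surface. World frame = base frame: x ahead of the robot, y to its left, z up, the work surface at z = 0. Lengths are in m, angles in rad, forces in N, time in s.
With the tool pointing down it reaches from about 0.35 to 0.975 m from the base axis. Payload 4.9 kg.
Tool frame: the origin (TCP) lies on the centre line of the jaws, within the pads' length; the fingertips stand manip.tcp_to_tips ahead of it and the grasp point (between the pads) is the TCP (manip.tcp_to_tips is the distance from the TCP to the fingertips, in m); y points along the fingers, z is the direction in which the jaws open and shut, and the axes are right-handed (so a half turn about y gives the same grasp; the last joint's range is limited). The gripper opens to 85 mm and grips with 20 to 120 N. Pads are 22 mm wide; open, the fingers measure 114 mm over their backs; the gripper's body (76 mm by 85 mm) begins 54 mm behind the grasp point. The pads swing forward as they close: fully open they stand 13 mm farther back than shut.
Start: joints at [-1.469, 0.053, 1.613, -0, 1.476, -0.119], TCP at [0.137, -0.61, 0.211] pointing down, gripper open.
Joint ranges: [-3.01, 3.01], [-1.01, 2.22], [0.06, 2.58], [-1.02, 4.17], [0.09, 2.62], [-3.14, 3.14]. Speed limits (rad/s): [2.57, 2.57, 3.14, 3.14, 3.14, 3.14].

INTERFACE

Orientations are given as a unit quaternion [w, x, y, z].
In Python, from plant import manip gives the robot as it stands.
- The arm moves only by the tool apply_moves, never from a script. Its argument "moves" is a list of rows, each a list of 7 numbers: the gripper's target within -1 to 1 (shut at 1, half-way at 0, fully open at -1), then the shift along the tool's x, y, z in mm, then the turn, a rotation vector about the tool's x, y, z in degrees. A call has 1 to 20 rows; each row shifts and turns the commanded pose from where the row before left it, along the tool's axes as they then stand; what a row does not reach is not made up. A row lasts 1/10 s, in which the tool goes at most 50 mm and 8.59 degrees, less where a joint would pass 70% of its speed; a pose out of reach is approached as far as the arm can. A call with a gripper value outside its range is refused whole. The fingers move at their own pace and stop on an object; the grip force is fixed at half the most. Time passes only in rows, so rows that do not move let the fingers close. It gives the time, the measured TCP pose, the force and the opening at its end, in the units of the state.
- manip.state(): the state, without advancing time (a new reading comes with each control period).
- manip.grab_frame(name): name is "side" or "top"; returns the picture (384x512x3 uint8, blue, green, red); there is no depth.
- manip.calibration(name): a dict with "mtx" (3x3 intrinsics, pixels), "T" (4x4, takes a point from camera to world coordinates). Camera axes: x right, y down, z forward; pixel columns grow to the right and rows downward; lengths in m; the calibration is good to about 2 mm. A picture is of the moment at which its call begins. calibration takes no time and is no camera call.
- manip.job_done(): hands the job in, once; it reports no verdict.
The state is a dict: "time": time; "joint_pos": joint angles; "joint_vel": joint speeds; "joint_efforts": joint torques, N m; "tool_pos": TCP position; "tool_rot": TCP orientation; "contact_force": force on the tool from outside, world axes, zero at the start; "ft_torque": the same for the moment, N m; "gripper_width": opening from 0.0 (shut) to 1.0 (fully open).
Only numpy, scipy, OpenCV 4.12 (cv2) and the standard library are available. Lean on these libraries where they do the work, as an engineer would, in place of code of your own. Each camera call takes 0.05 s, during which the arm holds its last target. There are 200 camera calls.

## Working session

There is one attempt and no reset: what is moved stays moved. The work goes in short steps, Python scripts to look and compute and a tool call to move; the robot and the scene stay as the last step left them, time stands still between calls to the robot, and variables do not carry over. Pictures are saved under pics/ and viewed, about 8 in all and at most 12, crops included, and the job is handed in when it is done.

Besides the shell and the picture viewer there is one more tool, called after "Call:" as a command line: name --pt "numbers of a row" for each row, then --argument value for the rest. apply_moves: Moves the arm, as the interface text tells. Its arguments: {"type":"object","properties":{"moves":{"type":"array","items":{"type":"array","items":{"type":"number"}}}},"required":["moves"]}

```bash
ls; mkdir -p pics
python3 - <<'E'
from plant import manip
import cv2,numpy as np
for n in("top","side"):
    f=manip.grab_frame(n); cv2.imwrite(f"pics/{n}0.png",cv2.resize(f,(800,600),interpolation=cv2.INTER_CUBIC))
    c=manip.calibration(n); print(n,np.round(c["mtx"],1).tolist(),np.round(c["T"],3).tolist())
s=manip.state();print(s["time"],s["tool_pos"],s["tool_rot"],s["gripper_width"],manip.tcp_to_tips)
E
```

```text
pics
top [[497.8, 0.0, 253.2], [0.0, 497.8, 193.8], [0.0, 0.0, 1.0]] [[0.019, -0.996, 0.091, 0.472], [-1.0, -0.021, -0.018, 0.106], [0.02, -0.091, -0.996, 1.227], [0.0, 0.0, 0.0, 1.0]]
side [[498.7, 0.0, 259.6], [0.0, 498.7, 189.7], [0.0, 0.0, 1.0]] [[0.986, -0.134, 0.103, 0.462], [-0.169, -0.767, 0.619, -0.678], [-0.004, -0.628, -0.778, 1.058], [0.0, 0.0, 0.0, 1.0]]
0.1 [ 0.1368188  -0.60921814  0.21010607] [ 0.07792367 -0.07789406  0.70345137 -0.7021514 ] 0.9997359777387893 0.019
```

View pics/top0.png

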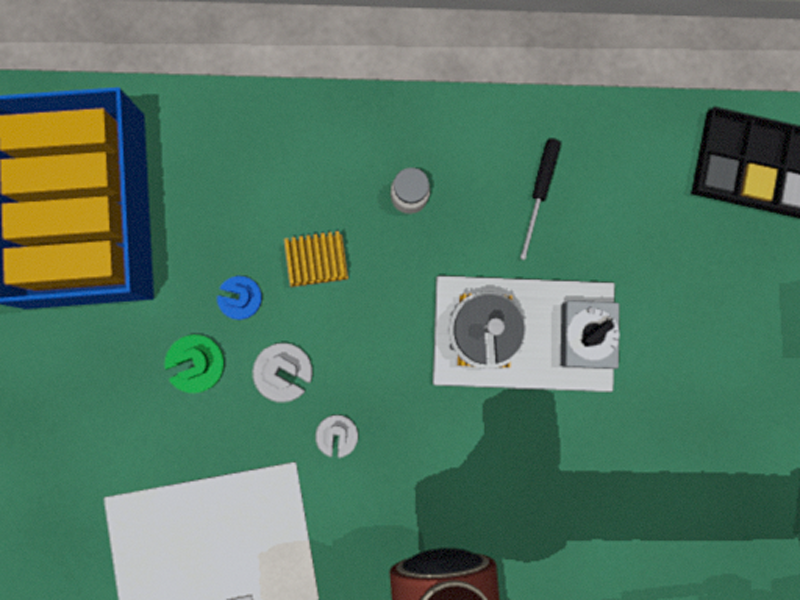

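View pics/side0.png

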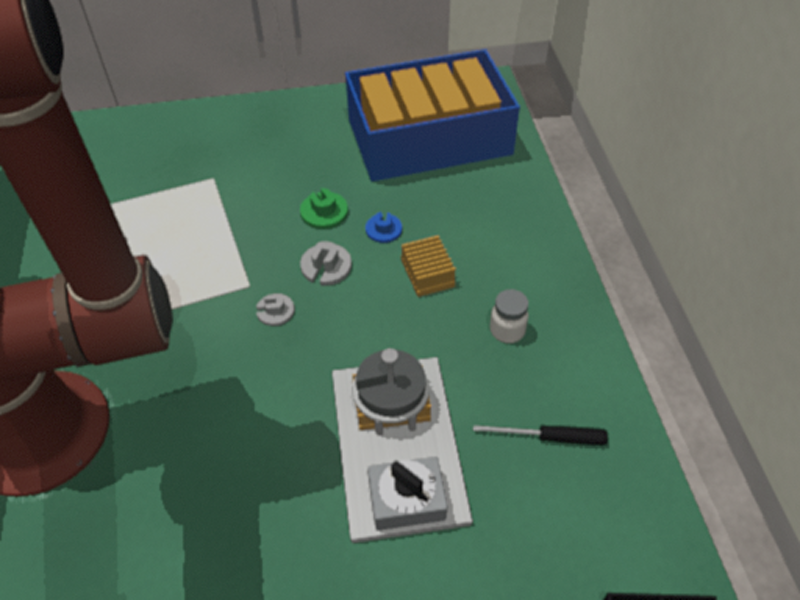

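The top view shows the larger steel weight at about (282,373), with its slot opening to the lower right. The lower weight is at (488,330), its slot facing the robot (image down). The knob is at (597,332), with its tip to the upper right. I'll enlarge these areas next.

Run:
```python
from plant import manip
import cv2,numpy as np
t=manip.grab_frame("top"); s=manip.grab_frame("side")
def crop(f,x,y,w,h,W,H): return cv2.resize(f[y:y+h,x:x+w],(W,H),interpolation=cv2.INTER_CUBIC)
a=crop(t,155,215,50,50,400,400)          # weight x8
b=crop(t,270,170,133,83,798,498)
cv2.imwrite("pics/c1.png",np.vstack([np.hstack([a,crop(s,185,148,50,50,400,400)])]))
cv2.imwrite("pics/c2.png",b)
cv2.imwrite("pics/c3.png",crop(s,205,215,100,130,460,598))
```

```text
(no output)
```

View pics/c1.png

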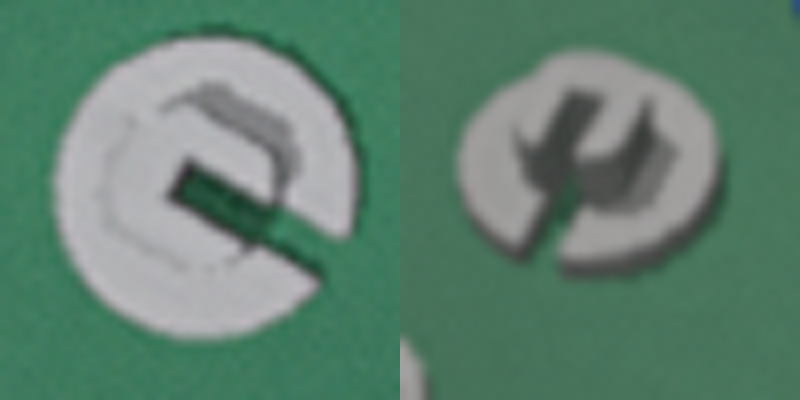

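View pics/c2.png

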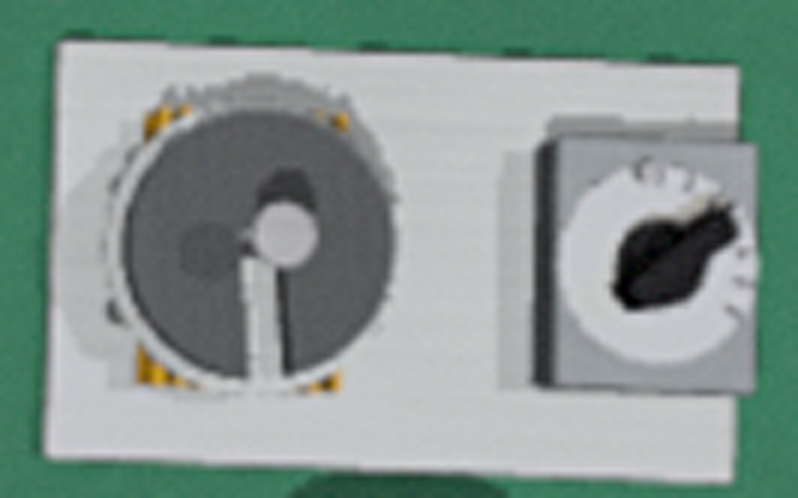

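View pics/c3.png

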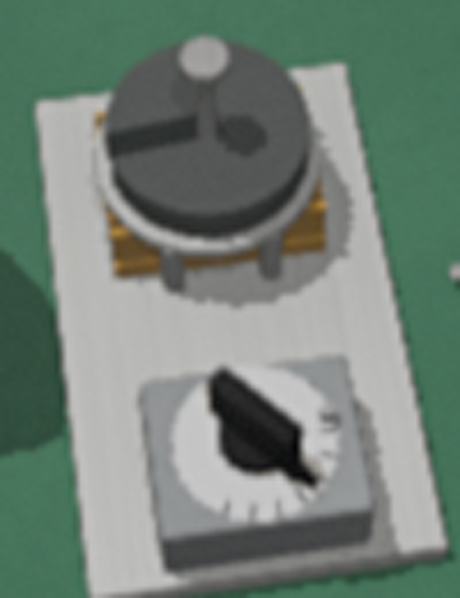

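c1 shows the weight's disc centred at about (180.8,238.6) in top-view pixels, with its slot mouth at (196.8,247.5). In c2 the stem head is at (317.7,209.3), the lower disc's slot points image-down, and the knob bar runs from lower left to upper right. c3 shows the head at (249.3,227.6) in the side view.

```bash
cat > h.py <<'E'
from plant import manip
import numpy as np
from scipy.spatial.transform import Rotation as R
def ray(n,u,v):
    c=manip.calibration(n);T=np.array(c["T"]);d=T[:3,:3]@np.linalg.inv(c["mtx"])@[u,v,1];return T[:3,3],d
def at(n,u,v,z):
    o,d=ray(n,u,v);return (o+d*(z-o[2])/d[2])
def proj(n,p):
    c=manip.calibration(n);T=np.array(c["T"]);q=np.array(c["mtx"])@(T[:3,:3].T@(np.array(p)-T[:3,3]));return q[:2]/q[2]
E
python3 - <<'E'
from h import *
np.set_printoptions(precision=4,suppress=True)
A=lambda x,y:(155+x/8-.44,215+y/8-.44)
B=lambda x,y:(270+x/6-.42,170+y/6-.42)
S=lambda x,y:(205+x/4.6-.4,215+y/4.6-.4)
ang=lambda d:np.degrees(np.arctan2(d[1],d[0]))
c=at("top",*A(206,189),.010);m=at("top",*A(334,260),.012)
print("w",c,m,ang(m-c), ang(at("top",*A(275,210),.04)-at("top",*A(190,160),.04)))
print("w side",at("side",185+588/8-50-.44,148+160/8-.44,.012))
print("head",at("top",*B(286,236),.148),at("side",*S(204,58),.148))
print("base",at("top",*B(260,245),.088))
p=[at("top",*B(*q),.016) for q in((60,40),(738,66),(45,455),(733,481))]
print("plate yaw",ang(p[1]-p[0])+90,ang(p[3]-p[2])+90,ang(p[0]-p[2]),ang(p[1]-p[3]),np.mean(p,0))
bq=[at("top",*B(*q),.06) for q in((555,137),(757,145),(553,385),(755,390))]
print("box",np.mean(bq,0))
print("slot",ang(at("top",*B(268,378),.088)-at("top",*B(260,245),.088)))
k=[at("top",*B(*q),.1) for q in((640,290),(725,225))];print("knob",k,ang(k[1]-k[0]))
k=[at("side",*S(*q),.1) for q in((222,378),(298,440))];print("knob",k,ang(k[1]-k[0]))
s=manip.state();print(s["time"]);M=R.from_quat(np.roll(s["tool_rot"],-1)).as_matrix();print(M)
E
```

```text
w [0.4717 0.2586 0.01  ] [0.4511 0.2191 0.012 ] -117.54299784850306 -119.13212754818426
w side [0.4717 0.2577 0.012 ]
head [ 0.541  -0.0537  0.148 ] [ 0.5412 -0.0545  0.148 ]
base [ 0.5412 -0.0527  0.088 ]
plate yaw -0.9503532990014918 -1.0510773334127208 -1.2192561355610867 -1.039990279430422 [ 0.5408 -0.1177  0.016 ]
box [ 0.5387 -0.2123  0.06  ]
slot -176.0625131665554
knob [array([ 0.5263, -0.1956,  0.1   ]), array([ 0.5517, -0.2281,  0.1   ])] -52.06849058625654
knob [array([ 0.5259, -0.1983,  0.1   ]), array([ 0.5546, -0.2342,  0.1   ])] -51.32861325405081
0.2
[[-0.9757 -0.0002  0.219 ]
 [-0.219   0.0013 -0.9757]
 [-0.0001 -1.     -0.0013]]
```

Call:
apply_moves --pt "-1 0 -5 0 0 -8.13 0" --pt "-1 0 -5 0 0 -8.13 0" --pt "-1 0 -5 0 0 -8.13 0" --pt "-1 0 -5 0 0 -8.13 0" --pt "-1 0 -5 0 0 -8.13 0" --pt "-1 0 -5 0 0 -8.13 0" --pt "-1 -38.8 0 8.6 0 0 0" --pt "-1 -38.8 0 8.6 0 0 0" --pt "-1 -38.8 0 8.6 0 0 0" --pt "-1 -38.8 0 8.6 0 0 0" --pt "-1 -38.8 0 8.6 0 0 0" --pt "-1 -38.8 0 8.6 0 0 0" --pt "-1 -38.8 0 8.6 0 0 0" --pt "-1 -38.8 0 8.6 0 0 0" --pt "-1 -38.8 0 8.6 0 0 0" --pt "-1 -38.8 0 8.6 0 0 0" --pt "-1 -38.8 0 8.6 0 0 0" --pt "-1 -38.8 0 8.6 0 0 0"

```text
time: 2.0
tool_pos: [0.451, -0.2488, 0.2411]
tool_rot: [-0.361, 0.361, -0.608, 0.608]
contact_force: [0.6, -1.3, -0.1]
gripper_width: 1.001
```

Call:
apply_moves --pt "-1 -32.6 0 -15.9 0 0 0" --pt "-1 -32.6 0 -15.9 0 0 0" --pt "-1 -32.6 0 -15.9 0 0 0" --pt "-1 -32.6 0 -15.9 0 0 0" --pt "-1 -32.6 0 -15.9 0 0 0" --pt "-1 -32.6 0 -15.9 0 0 0" --pt "-1 -32.6 0 -15.9 0 0 0" --pt "-1 -32.6 0 -15.9 0 0 0" --pt "-1 -32.6 0 -15.9 0 0 0" --pt "-1 -32.6 0 -15.9 0 0 0" --pt "-1 -32.6 0 -15.9 0 0 0" --pt "-1 -32.6 0 -15.9 0 0 0" --pt "-1 -32.6 0 -15.9 0 0 0" --pt "-1 -32.6 0 -15.9 0 0 0" --pt "-1 0 0 0 0 0 0" --pt "-1 0 0 0 0 0 0"

```text
time: 3.6
tool_pos: [0.4726, 0.2574, 0.2408]
tool_rot: [-0.361, 0.362, -0.608, 0.608]
contact_force: [0.3, 0.0, -0.1]
gripper_width: 1.0
```

```bash
cat >> h.py <<'E'
def go(x,y,z,yaw):
    "remaining shift (mm, tool axes) and yaw turn (deg, about tool y) to a TCP pose with tool-z yaw"
    s=manip.state();M=R.from_quat(np.roll(s["tool_rot"],-1)).as_matrix()
    th=np.degrees(np.arctan2(M[1,2],M[0,2]))
    print("t",round(s["time"],2),"pos",np.round(s["tool_pos"],4),"yaw",round(th,2),"tilt",np.round(M[:2,1],4),"w",round(s["gripper_width"],3),"F",np.round(s["contact_force"],1))
    print("shift",np.round(M.T@(np.array([x,y,z])-s["tool_pos"])*1e3,1),"turn_y",round(-(yaw-th),2))
E
python3 -c "
from h import *
go(.4717,.258,.036,-28.5)"
```

```text
t 3.6 pos [0.4726 0.2574 0.2408] yaw -28.48 tilt [-0.0007 -0.0008] w 1.0 F [ 0.3  0.  -0.1]
shift [ -0.4 204.8  -1.1] turn_y 0.02
```

Call:
apply_moves --pt "-1 0 36 0 0 0 0" --pt "-1 0 36 -1 0 0 0" --pt "-1 0 36 0 0 0 0" --pt "-1 0 36 0 0 0 0" --pt "-1 0 36 0 0 0 0" --pt "-1 0 14 0 0 0 0" --pt "-1 0 5 0 0 0 0" --pt "-1 0 4 0 0 0 0" --pt "-1 0 2 0 0 0 0" --pt "0.5 0 0 0 0 0 0" --pt "1 0 0 0 0 0 0" --pt "1 0 0 0 0 0 0" --pt "1 0 0 0 0 0 0" --pt "1 0 0 0 0 0 0" --pt "1 0 0 0 0 0 0" --pt "1 0 0 0 0 0 0"

```text
time: 5.2
tool_pos: [0.472, 0.2575, 0.0362]
tool_rot: [0.361, -0.361, 0.608, -0.608]
contact_force: [-0.1, -0.1, -0.4]
gripper_width: 0.001
```

Run:
```python
from h import *
import cv2
go(.4717,.258,.036,-28.5)
f=manip.grab_frame("side");cv2.imwrite("pics/g.png",cv2.resize(f[100:230,140:290],(690,598),interpolation=cv2.INTER_CUBIC))
```

```text
t 5.2 pos [0.472  0.2575 0.0362] yaw -28.57 tilt [-0. -0.] w 0.001 F [-0.1 -0.1 -0.4]
shift [-0.3  0.2 -0.5] turn_y -0.07
```

View pics/g.png

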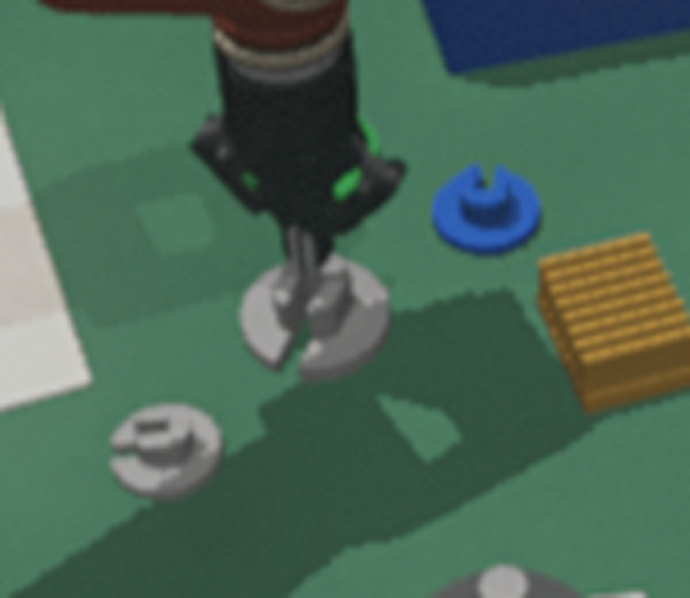

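The jaws are fully shut and look to be over or behind the hub, so they missed the flats. I'll project the TCP into the image to see why.

Run:
```python
from h import *
p=np.array(manip.state()["tool_pos"])
for q in (p,p-[0,0,.019],[.4717,.258,.012],[.4717,.258,.04],[.4717-.045*.477,.258-.045*.879,.012]):
    print(np.round(q,3),np.round((proj("side",q)-[140,100])*4.6,0))
```

```text
[0.472 0.257 0.036] [310. 284.]
[0.472 0.257 0.017] [313. 305.]
[0.472 0.258 0.012] [313. 310.]
[0.472 0.258 0.04 ] [309. 279.]
[0.45  0.218 0.012] [284. 364.]
```

Call:
apply_moves --pt "1 0 -20 0 0 0 0" --pt "-1 0 -30 0 0 0 0" --pt "-1 0 -30 0 0 0 0" --pt "-1 0 -40 0 0 0 0" --pt "-1 40 -20 0 0 0 0" --pt "-1 50 0 0 0 0 0" --pt "-1 50 0 0 0 0 0" --pt "-1 30 0 0 0 0 0" --pt "-1 0 0 0 0 0 0"

```text
time: 6.15
tool_pos: [0.3897, 0.1061, 0.1761]
tool_rot: [-0.36, 0.36, -0.608, 0.609]
contact_force: [0.4, 0.4, -0.3]
gripper_width: 1.003
```

Run:
```python
from h import *
import cv2
go(.4717,.258,.036,-28.5)
f=manip.grab_frame("side");a=cv2.resize(f[130:210,180:260],(400,400),interpolation=cv2.INTER_CUBIC)
f=manip.grab_frame("top");b=cv2.resize(f[200:280,140:220],(400,400),interpolation=cv2.INTER_CUBIC)
cv2.imwrite("pics/g2.png",np.hstack([b,a]))
```

```text
t 6.15 pos [0.3897 0.1061 0.1761] yaw -28.78 tilt [ 0.001  -0.0006] w 1.003 F [ 0.4  0.4 -0.3]
shift [-172.6  140.1   -1.4] turn_y -0.28
```

View pics/g2.png

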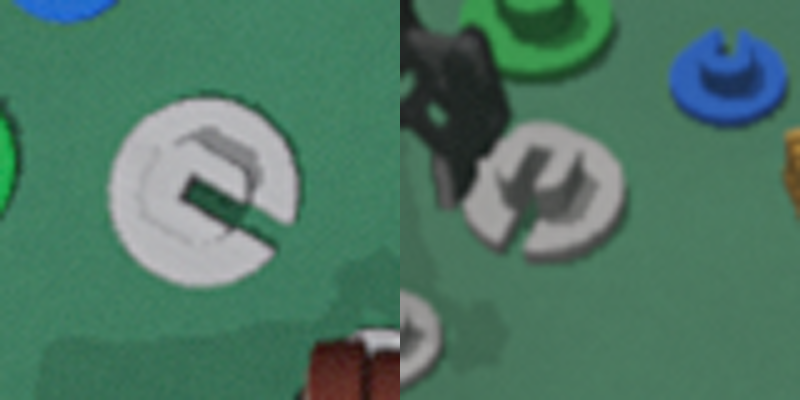

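The weight hasn't moved, so the shut tips must have passed above the hub. This time I'll half-close the jaws to about 55 mm, lower until they touch the disc, then close.

Call:
apply_moves --pt "-0.3 -43 0 -0.4 0 0 0" --pt "-0.3 -43 0 -0.4 0 0 0" --pt "-0.3 -43 10 -0.4 0 0 0" --pt "-0.3 -43.6 30 -0.2 0 0 0" --pt "-0.3 0 30 0 0 0 0" --pt "-0.3 0 30 0 0 0 0" --pt "-0.3 0 4 0 0 0 0" --pt "-0.3 0 3 0 0 0 0" --pt "-0.3 0 0 0 0 0 0"

```text
time: 7.15
tool_pos: [0.4718, 0.259, 0.072]
tool_rot: [-0.362, 0.361, -0.608, 0.608]
contact_force: [0.2, 1.1, 0.1]
gripper_width: 0.648
```

Call:
apply_moves --pt "-0.3 0 3 0 0 0 0" --pt "-0.3 0 0 0 0 0 0"

```text
time: 7.35
tool_pos: [0.4718, 0.2586, 0.0692]
tool_rot: [-0.362, 0.36, -0.608, 0.608]
contact_force: [0.3, 0.1, -0.5]
gripper_width: 0.656
```

Run:
```python
from h import *
import cv2
go(.4717,.258,.03,-28.5)
f=manip.grab_frame("side");cv2.imwrite("pics/g3.png",cv2.resize(f[125:185,180:240],(600,600),interpolation=cv2.INTER_CUBIC))
```

```text
t 7.35 pos [0.4718 0.2586 0.0692] yaw -28.59 tilt [0.0022 0.0009] w 0.656 F [ 0.3  0.1 -0.5]
shift [ 0.6 39.2  0.1] turn_y -0.09
```

View pics/g3.png

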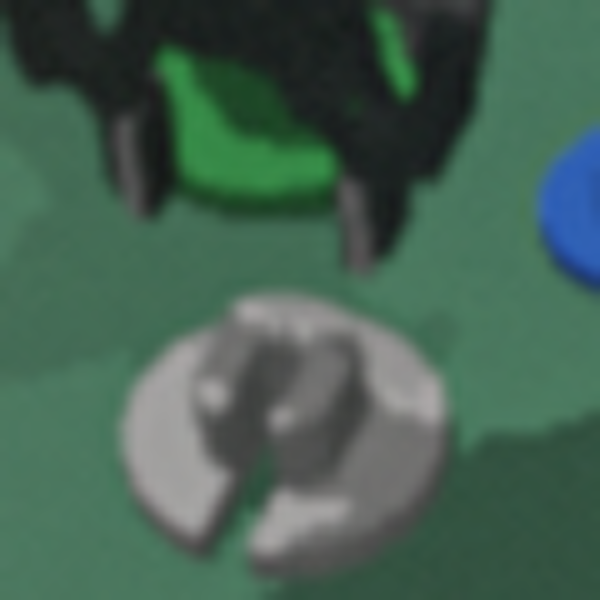

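The jaws stand about 55 mm apart, centred above the hub. Their tips appear at about (194,146) and (216,152) in full-frame side pixels, so I'll work out the tip height.

Run:
```python
from h import *
d=np.array([-.477,-.879])*.011
for o in(0,1):
  for z in (.04,.05,.06,.07):print(o,z,np.round((proj("side",[.4718+o*d[0],.2586+o*d[1],z])-[180,125])*10))
```

```text
0 0.04 [272. 356.]
0 0.05 [269. 331.]
0 0.06 [266. 306.]
0 0.07 [262. 281.]
1 0.04 [257. 384.]
1 0.05 [253. 360.]
1 0.06 [250. 335.]
1 0.07 [247. 310.]
```

Run:
```python
from h import *
import cv2
f=manip.grab_frame("top");b=f[190:290,130:230]
g=manip.grab_frame("side");c=g[90:190,150:250]
cv2.imwrite("pics/g4.png",cv2.resize(np.hstack([b,c]),(800,400),interpolation=cv2.INTER_CUBIC))
p=[.4718,.2586]
for z in (.04,.07,.1,.15,.2):print(z,np.round((proj("top",[*p,z])-[130,190])*4),np.round((proj("side",[*p,z])-[150,90])*4)+[400,0])
s=manip.state();print(s["joint_pos"])
```

```text
0.04 [195. 192.] [629. 282.]
0.07 [188. 192.] [625. 253.]
0.1 [181. 192.] [621. 222.]
0.15 [169. 192.] [614. 168.]
0.2 [155. 192.] [607. 110.]
[ 3.62902221e-01 -2.30168414e-02  1.93811847e+00  2.89006648e-05
  1.22498114e+00  8.61823892e-01]
```

View pics/g4.png

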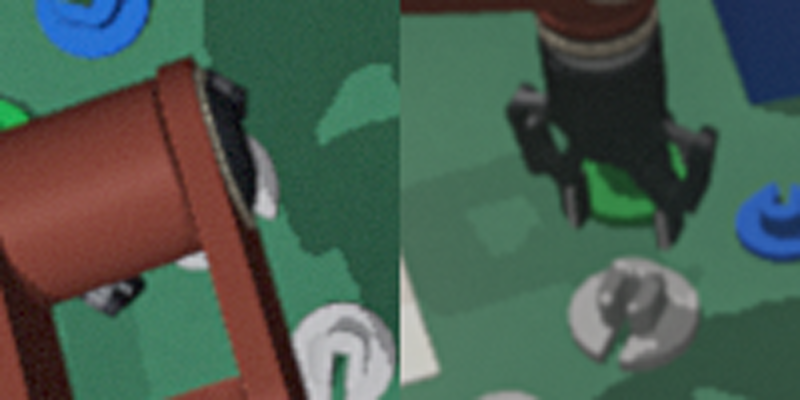

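The top view confirms the gripper is centred over the weight. In the side view, though, the tips look about 40 mm higher than the reported TCP implies. I'll lower in stages and watch the force.

Call:
apply_moves --pt "-0.3 0 20 0 0 0 0" --pt "-0.3 0 13 0 0 0 0" --pt "-0.3 0 0 0 0 0 0"

```text
time: 7.8
tool_pos: [0.469, 0.2575, 0.0325]
tool_rot: [0.359, -0.363, 0.608, -0.608]
contact_force: [0.2, -0.8, -0.4]
gripper_width: 0.646
```

Call:
apply_moves --pt "-0.3 0 3 0 0 0 0" --pt "-0.3 0 3 0 0 0 0" --pt "-0.3 0 0 0 0 0 0"

```text
time: 8.1
tool_pos: [0.471, 0.2584, 0.029]
tool_rot: [-0.361, 0.361, -0.608, 0.608]
contact_force: [-0.1, -0.4, -0.3]
gripper_width: 0.648
```

Call:
apply_moves --pt "-0.3 0 2 0 0 0 0" --pt "-0.3 0 2 0 0 0 0" --pt "-0.3 0 0 0 0 0 0"

```text
time: 8.4
tool_pos: [0.4708, 0.2583, 0.0247]
tool_rot: [0.361, -0.361, 0.608, -0.608]
contact_force: [0.4, -0.5, -0.8]
gripper_width: 0.651
```

Run:
```python
from h import *
import cv2
go(.4717,.258,.03,-28.5)
f=manip.grab_frame("side");cv2.imwrite("pics/g5.png",cv2.resize(f[125:185,180:240],(600,600),interpolation=cv2.INTER_CUBIC))
```

```text
t 8.4 pos [0.4708 0.2583 0.0247] yaw -28.57 tilt [-0.0003 -0.0001] w 0.651 F [ 0.4 -0.5 -0.8]
shift [-0.2 -5.3  1. ] turn_y -0.07
```

View pics/g5.png

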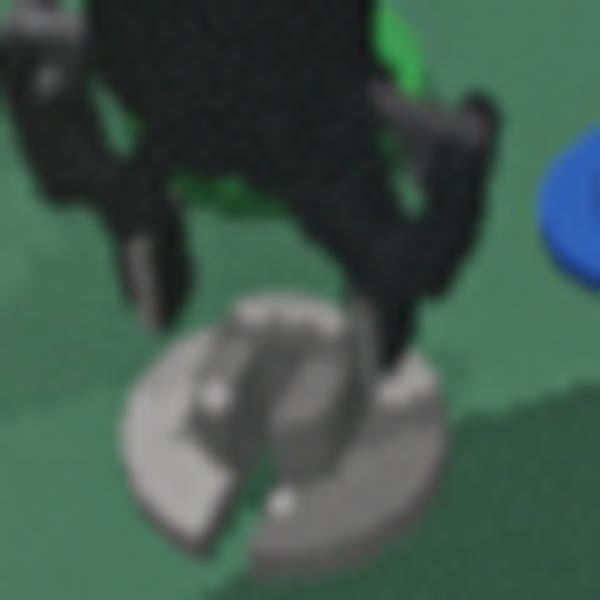

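The tips are still level with the top of the hub, straddling it. I'll keep lowering until I feel the disc.

Call:
apply_moves --pt "-0.3 0 3 0 0 0 0" --pt "-0.3 0 3 0 0 0 0" --pt "-0.3 0 3 0 0 0 0" --pt "-0.3 0 0 0 0 0 0"

```text
time: 8.85
tool_pos: [0.4704, 0.2581, 0.0151]
tool_rot: [0.361, -0.362, 0.608, -0.608]
contact_force: [0.0, -0.3, -0.5]
gripper_width: 0.648
```

Call:
apply_moves --pt "-0.3 0 2 0 0 0 0" --pt "-0.3 0 2 0 0 0 0" --pt "-0.3 0 0 0 0 0 0"

```text
time: 9.15
tool_pos: [0.4707, 0.2583, 0.0115]
tool_rot: [0.361, -0.361, 0.608, -0.608]
contact_force: [-0.3, 0.7, -0.2]
gripper_width: 0.648
```

Call:
apply_moves --pt "-0.3 0 3 0 0 0 0" --pt "-0.3 0 3 0 0 0 0" --pt "-0.3 0 0 0 0 0 0"

```text
time: 9.45
tool_pos: [0.4705, 0.2582, 0.0052]
tool_rot: [0.361, -0.362, 0.608, -0.608]
contact_force: [-0.0, 0.4, -1.1]
gripper_width: 0.649
```

Call:
apply_moves --pt "-0.3 0 2 0 0 0 0" --pt "-0.3 0 2 0 0 0 0" --pt "-0.3 0 0 0 0 0 0"

```text
time: 9.75
tool_pos: [0.4707, 0.2582, 0.0015]
tool_rot: [0.361, -0.361, 0.608, -0.608]
contact_force: [-0.3, -0.7, 0.6]
gripper_width: 0.65
```

Call:
apply_moves --pt "0.2 0 0 0 0 0 0" --pt "1 0 0 0 0 0 0" --pt "1 0 0 0 0 0 0" --pt "1 0 0 0 0 0 0" --pt "1 0 0 0 0 0 0"

```text
time: 10.25
tool_pos: [0.4711, 0.2585, 0.0022]
tool_rot: [0.361, -0.361, 0.608, -0.608]
contact_force: [-0.5, 0.4, 3.7]
gripper_width: 0.448
```

```bash
python3 -c "
from h import *
go(.4717,.258,.03,-28.5)"
```

```text
t 10.25 pos [0.4711 0.2585 0.0022] yaw -28.57 tilt [0.0003 0.0002] w 0.448 F [-0.5  0.4  3.7]
shift [  0.1 -27.8   0.8] turn_y -0.07
```

The jaws stopped at about 38 mm, so they have the hub. I'll lift, check the load, turn the slot to face away from the robot, and carry the weight to the robot side of the press.

Call:
apply_moves --pt "1 0 -5 0 0 0 0" --pt "1 0 -15 0 0 0 0" --pt "1 0 -20 0 0 0 0" --pt "1 0 -20 0 0 0 0" --pt "1 0 0 0 0 0 0"

```text
time: 10.75
tool_pos: [0.4732, 0.2592, 0.0654]
tool_rot: [-0.363, 0.359, -0.607, 0.608]
contact_force: [0.1, -0.5, -5.9]
gripper_width: 0.453
```

Call:
apply_moves --pt "1 0 -15 0 0 -4.5 0" --pt "1 0 -20 0 0 -8 0" --pt "1 0 -20 0 0 -8 0" --pt "1 0 -20 0 0 -8 0" --pt "1 0 -15 0 0 -8 0" --pt "1 0 -10 0 0 -8 0" --pt "1 0 0 0 0 -8 0" --pt "1 0 0 0 0 -8 0" --pt "1 0 0 0 0 -8 0" --pt "1 0 0 0 0 -8 0" --pt "1 0 0 0 0 -8 0" --pt "1 0 0 0 0 -8 0" --pt "1 0 0 0 0 -8 0" --pt "1 0 0 0 0 -8 0" --pt "1 0 0 0 0 -8 0" --pt "1 0 0 0 0 -2 0" --pt "1 0 0 0 0 0 0"

```text
time: 12.45
tool_pos: [0.47, 0.258, 0.1603]
tool_rot: [-0.707, 0.707, -0.001, -0.0]
contact_force: [-0.1, 0.1, -5.9]
gripper_width: 0.449
```

```bash
python3 -c "
from h import *
go(.456,-.054,.16,90)"
```

```text
t 12.45 pos [0.47   0.258  0.1603] yaw 89.92 tilt [-0.0022 -0.0008] w 0.449 F [-0.1  0.1 -5.9]
shift [ -13.6    0.6 -312. ] turn_y -0.08
```

Call:
apply_moves --pt "1 -1.4 0 -20 0 0 0" --pt "1 -1.4 0 -32 0 0 0" --pt "1 -1.4 0 -36 0 0 0" --pt "1 -1.4 0 -36 0 0 0" --pt "1 -1.4 0 -36 0 0 0" --pt "1 -1.4 0 -36 0 0 0" --pt "1 -1.4 0 -36 0 0 0" --pt "1 -1.4 0 -36 0 0 0" --pt "1 -1.4 0 -29 0 0 0" --pt "1 -1 10 -15 0 0 0" --pt "1 0 20 0 0 0 0" --pt "1 0 20 0 0 0 0" --pt "1 0 6 0 0 0 0" --pt "1 0 0 0 0 0 0" --pt "1 0 0 0 0 0 0"

```text
time: 13.95
tool_pos: [0.4574, -0.0536, 0.1065]
tool_rot: [-0.707, 0.707, -0.0, 0.001]
contact_force: [0.4, -0.1, -5.7]
gripper_width: 0.45
```

Run:
```python
from h import *
import cv2
go(.456,-.054,.105,90)
f=manip.grab_frame("side");g=manip.grab_frame("top")
cv2.imwrite("pics/s_raw.png",f);cv2.imwrite("pics/t_raw.png",g)
a=f[195:295,190:290];b=g[180:280,260:360]
cv2.imwrite("pics/i1.png",np.vstack([cv2.resize(np.hstack([a,b]),(800,400),interpolation=cv2.INTER_CUBIC)]))
# predicted side view
for q in ([.501,-.054,.1],[.501,-.054,.112],[.456,-.099,.112],[.411,-.054,.112],[.456,-.054,.14],[.541,-.054,.148]):
    print(q,np.round((proj("side",q)-[190,195])*4),np.round((proj("top",q)-[260,180])*4+[400,0]))
```

```text
t 13.95 pos [ 0.4574 -0.0536  0.1065] yaw 89.93 tilt [ 0.0009 -0.0002] w 0.45 F [ 0.4 -0.1 -5.7]
shift [-1.4  1.5 -0.4] turn_y -0.07
[0.501, -0.054, 0.1] [168. 186.] [616. 191.]
[0.501, -0.054, 0.112] [167. 174.] [619. 191.]
[0.456, -0.099, 0.112] [ 96. 254.] [699. 273.]
[0.411, -0.054, 0.112] [  7. 197.] [618. 353.]
[0.456, -0.054, 0.14] [ 83. 158.] [626. 272.]
[0.541, -0.054, 0.148] [235. 128.] [629. 116.]
```

View pics/i1.png

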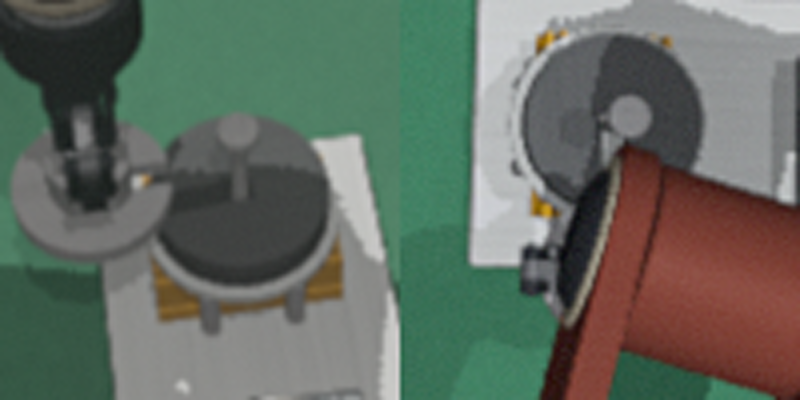

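The side crop shows the disc's edges at about 10 and 172 px across and 260 px at the bottom. That matches the disc predicted from the TCP with the grasp's z offset. Next I'll lower to about 6 mm above the base disc and slide in carefully.

Call:
apply_moves --pt "1 0 5 0 0 0 0" --pt "1 0 5.5 0 0 0 0" --pt "1 8 0 0 0 0 0" --pt "1 10 0 0 0 0 0" --pt "1 8 0 0 0 0 0" --pt "1 2 0 0 0 0 0" --pt "1 0 0 0 0 0 0"

```text
time: 14.75
tool_pos: [0.4855, -0.0537, 0.0955]
tool_rot: [-0.707, 0.707, -0.0, 0.0]
contact_force: [-0.7, 0.0, -6.7]
gripper_width: 0.453
```

```bash
python3 -c "
from h import *
go(.541,-.054,.096,90)"
```

```text
t 14.75 pos [ 0.4855 -0.0537  0.0955] yaw 89.94 tilt [-0.0001 -0.    ] w 0.453 F [-0.7  0.  -6.7]
shift [55.5 -0.5 -0.2] turn_y -0.06
```

Call:
apply_moves --pt "1 4 0 0 0 0 0" --pt "1 4 0 0 0 0 0" --pt "1 4 0 0 0 0 0" --pt "1 3 0 0 0 0 0" --pt "1 0 0 0 0 0 0"

```text
time: 15.25
tool_pos: [0.5004, -0.0537, 0.0955]
tool_rot: [-0.707, 0.707, -0.0, 0.0]
contact_force: [-0.1, -0.7, -5.9]
gripper_width: 0.45
```

Call:
apply_moves --pt "1 5 0 0 0 0 0" --pt "1 5 0 0 0 0 0" --pt "1 5 0 0 0 0 0" --pt "1 0 0 0 0 0 0"

```text
time: 15.65
tool_pos: [0.5158, -0.0538, 0.0956]
tool_rot: [-0.707, 0.707, -0.0, 0.001]
contact_force: [-0.4, -0.2, -5.2]
gripper_width: 0.449
```

Call:
apply_moves --pt "1 5 0 0 0 0 0" --pt "1 5 0 0 0 0 0" --pt "1 4 0 0 0 0 0" --pt "1 2 0 0 0 0 0" --pt "1 0 0 0 0 0 0"

```text
time: 16.15
tool_pos: [0.5312, -0.0537, 0.0954]
tool_rot: [0.707, -0.707, 0.0, -0.0]
contact_force: [0.9, 0.1, -6.2]
gripper_width: 0.452
```

Call:
apply_moves --pt "1 3 0 0 0 0 0" --pt "1 3 0 0 0 0 0" --pt "1 2 0 0 0 0 0" --pt "1 0 0 0 0 0 0"

```text
time: 16.55
tool_pos: [0.5392, -0.0538, 0.0954]
tool_rot: [-0.707, 0.707, -0.0, 0.0]
contact_force: [0.2, -0.4, -6.5]
gripper_width: 0.453
```

Call:
apply_moves --pt "1 1 0 0 0 0 0" --pt "1 1 0 0 0 0 0" --pt "1 0 0 0 0 0 0"

```text
time: 16.85
tool_pos: [0.541, -0.0538, 0.0954]
tool_rot: [-0.707, 0.707, -0.0, 0.0]
contact_force: [0.4, 0.4, -6.6]
gripper_width: 0.451
```

Call:
apply_moves --pt "1 1 0 0 0 0 0" --pt "1 0 0 0 0 0 0"

```text
time: 17.05
tool_pos: [0.542, -0.0537, 0.0954]
tool_rot: [-0.707, 0.707, -0.0, 0.0]
contact_force: [0.0, -0.5, -6.3]
gripper_width: 0.451
```

Call:
apply_moves --pt "1 1 0 0 0 0 0" --pt "1 0 0 0 0 0 0"

```text
time: 17.25
tool_pos: [0.5431, -0.0538, 0.0954]
tool_rot: [-0.707, 0.707, -0.0, 0.0]
contact_force: [0.3, 0.2, -6.5]
gripper_width: 0.451
```

Call:
apply_moves --pt "1 0.7 0 0 0 0 0" --pt "1 0 0 0 0 0 0"

```text
time: 17.45
tool_pos: [0.5433, -0.0537, 0.0953]
tool_rot: [0.707, -0.707, 0.001, -0.0]
contact_force: [-1.4, -0.0, -4.8]
gripper_width: 0.455
```

The slot end touches the stem at about x=0.5433. I'll back off 2 mm to centre it, then lower.

Call:
apply_moves --pt "1 -1 0 0 0 0 0" --pt "1 -1.1 0 0 0 0 0" --pt "1 0 1.5 0 0 0 0" --pt "1 0 1.5 0 0 0 0" --pt "1 0 0 0 0 0 0"

```text
time: 17.95
tool_pos: [0.5413, -0.0537, 0.092]
tool_rot: [0.707, -0.707, 0.001, -0.0]
contact_force: [0.1, 0.8, -6.7]
gripper_width: 0.452
```

Call:
apply_moves --pt "1 0 1 0 0 0 0" --pt "1 0 0 0 0 0 0"

```text
time: 18.15
tool_pos: [0.5415, -0.0537, 0.0912]
tool_rot: [0.707, -0.707, 0.0, -0.0]
contact_force: [-0.1, 0.1, -5.9]
gripper_width: 0.452
```

Call:
apply_moves --pt "1 0 0.7 0 0 0 0" --pt "1 0 0 0 0 0 0"

```text
time: 18.35
tool_pos: [0.5415, -0.0538, 0.0906]
tool_rot: [0.707, -0.707, 0.0, -0.0]
contact_force: [0.1, 0.7, -6.0]
gripper_width: 0.455
```

Call:
apply_moves --pt "1 0 0.5 0 0 0 0" --pt "1 0 0 0 0 0 0"

```text
time: 18.55
tool_pos: [0.5416, -0.0537, 0.0902]
tool_rot: [-0.707, 0.707, -0.0, 0.0]
contact_force: [0.6, -0.2, -6.4]
gripper_width: 0.453
```

Call:
apply_moves --pt "1 0 0.5 0 0 0 0" --pt "1 0 0 0 0 0 0"

```text
time: 18.75
tool_pos: [0.5417, -0.0538, 0.0902]
tool_rot: [-0.707, 0.707, -0.0, 0.0]
contact_force: [-1.8, 0.7, -3.0]
gripper_width: 0.448
```

Call:
apply_moves --pt "1 0 0.5 0 0 0 0" --pt "1 0 0 0 0 0 0"

```text
time: 18.95
tool_pos: [0.5418, -0.0538, 0.0901]
tool_rot: [-0.707, 0.707, -0.0, 0.001]
contact_force: [-3.6, -0.4, 2.9]
gripper_width: 0.454
```

Call:
apply_moves --pt "1 0 0.5 0 0 0 0" --pt "1 0 0 0 0 0 0"

```text
time: 19.15
tool_pos: [0.5418, -0.0538, 0.0902]
tool_rot: [-0.707, 0.707, -0.0, 0.0]
contact_force: [-5.6, 1.4, 6.4]
gripper_width: 0.451
```

It's seated: contact came at TCP z=0.0902, exactly as predicted. I'll ease the press, open and rise.

Call:
apply_moves --pt "1 0 -1.2 0 0 0 0" --pt "-0.2 0 0 0 0 0 0" --pt "-0.6 0 0 0 0 0 0" --pt "-0.6 0 0 0 0 0 0" --pt "-0.6 0 0 0 0 0 0" --pt "-0.6 0 -5 0 0 0 0" --pt "-0.6 0 -15 0 0 0 0" --pt "-0.6 0 -30 0 0 0 0" --pt "-0.6 0 -40 0 0 0 0" --pt "-0.6 0 -30 0 0 0 0" --pt "-0.6 0 0 0 0 0 0"

```text
time: 20.25
tool_pos: [0.545, -0.0545, 0.2179]
tool_rot: [-0.706, 0.708, 0.004, 0.005]
contact_force: [-0.2, 0.2, 1.2]
gripper_width: 0.802
```

```bash
python3 -c "
from h import *
go(.5385,-.2135,.15,38)"
```

```text
t 20.25 pos [ 0.545  -0.0545  0.2179] yaw 89.94 tilt [ 0.0122 -0.0029] w 0.802 F [-0.2  0.2  1.2]
shift [  -7.2   68.3 -158.8] turn_y 51.94
```

Call:
apply_moves --pt "-0.2 -1 0 -30 0 0 0" --pt "-0.2 -1 0 -35 0 0 0" --pt "-0.2 -1 0 -35 0 0 0" --pt "-0.2 0 0 -35 0 0 0" --pt "-0.2 0 0 -24 0 0 0" --pt "-0.2 0 5 0 0 7.42 0" --pt "-0.2 0 10 0 0 7.42 0" --pt "-0.2 0 15 0 0 7.42 0" --pt "-0.2 0 20 0 0 7.42 0" --pt "-0.2 0 15 0 0 7.42 0" --pt "-0.2 0 5 0 0 7.42 0" --pt "-0.2 0 0 0 0 7.42 0" --pt "-0.2 0 0 0 0 0 0" --pt "-0.2 0 0 0 0 0 0"

```text
time: 21.65
tool_pos: [0.5384, -0.2128, 0.1401]
tool_rot: [-0.636, 0.636, -0.309, 0.309]
contact_force: [-0.2, -0.0, 0.4]
gripper_width: 0.599
```

```bash
python3 -c "
from h import *
go(.5385,-.2135,.074,38)"
```

```text
t 21.65 pos [ 0.5384 -0.2128  0.1401] yaw 38.14 tilt [ 0.0002 -0.0001] w 0.599 F [-0.2 -0.   0.4]
shift [ 0.6 66.1 -0.4] turn_y 0.14
```

Call:
apply_moves --pt "-0.2 0 15 0 0 0 0" --pt "-0.2 0.5 20 0 0 0 0" --pt "-0.2 0 15 0 0 0 0" --pt "-0.2 0 6 0 0 0 0" --pt "-0.2 0 3 0 0 0 0" --pt "-0.2 0 3 0 0 0 0" --pt "-0.2 0 2 0 0 0 0" --pt "-0.2 0 2 0 0 0 0" --pt "-0.2 0 0 0 0 0 0"

```text
time: 22.55
tool_pos: [0.5388, -0.2132, 0.0741]
tool_rot: [-0.636, 0.636, -0.31, 0.31]
contact_force: [-1.1, -1.3, 0.4]
gripper_width: 0.599
```

Call:
apply_moves --pt "0.4 0 0 0 0 0 0" --pt "1 0 0 0 0 0 0" --pt "1 0 0 0 0 0 0" --pt "1 0 0 0 0 0 0" --pt "1 0 0 0 0 0 0"

```text
time: 23.05
tool_pos: [0.5385, -0.2135, 0.0744]
tool_rot: [-0.635, 0.636, -0.31, 0.31]
contact_force: [-2.7, -1.1, 4.8]
gripper_width: 0.138
```

```bash
python3 -c "
from h import *
go(.5385,-.2135,.074,89)
print(np.round(manip.state()['ft_torque'],3))"
```

```text
t 23.05 pos [ 0.5385 -0.2135  0.0744] yaw 37.99 tilt [-0.0004 -0.0006] w 0.138 F [-2.7 -1.1  4.8]
shift [ 0.   0.4 -0. ] turn_y -51.01
[-0.126  0.615 -0.065]
```

The knob is pinched at about 12–14 mm. Now I'll turn it anticlockwise.

Call:
apply_moves --pt "1 0 -0.7 0 0 -4 0" --pt "1 0 0 0 0 -7 0" --pt "1 0 0 0 0 -7 0" --pt "1 0 0 0 0 -7 0" --pt "1 0 0 0 0 -7 0" --pt "1 0 0 0 0 -7 0" --pt "1 0 0 0 0 -5 0" --pt "1 0 0 0 0 0 0"

```text
time: 23.85
tool_pos: [0.5388, -0.2129, 0.0744]
tool_rot: [0.706, -0.705, 0.049, -0.05]
contact_force: [-0.7, -0.6, 0.7]
gripper_width: 0.135
```

```bash
python3 -c "
from h import *
go(.5385,-.2135,.074,89)
print(np.round(manip.state()['ft_torque'],3))"
```

```text
t 23.85 pos [ 0.5388 -0.2129  0.0744] yaw 81.98 tilt [0.0004 0.0006] w 0.135 F [-0.7 -0.6  0.7]
shift [-0.2  0.4 -0.7] turn_y -7.02
[0.156 0.141 0.021]
```

Call:
apply_moves --pt "1 0 0 0 0 -2 0" --pt "1 0 0 0 0 -2 0" --pt "1 0 0 0 0 0 0"

```text
time: 24.15
tool_pos: [0.5388, -0.2128, 0.0744]
tool_rot: [0.707, -0.706, 0.025, -0.025]
contact_force: [-0.8, 1.2, 0.7]
gripper_width: 0.137
```

```bash
python3 -c "
from h import *
go(.5385,-.2135,.074,89)
print(np.round(manip.state()['ft_torque'],3))"
```

```text
t 24.15 pos [ 0.5388 -0.2128  0.0744] yaw 85.9 tilt [0.0003 0.0006] w 0.137 F [-0.8  1.2  0.7]
shift [-0.2  0.4 -0.7] turn_y -3.1
[0.225 0.004 0.088]
```

Call:
apply_moves --pt "1 0 0 0 0 -1.5 0" --pt "1 0 0 0 0 -1.5 0" --pt "1 0 0 0 0 0 0"

```text
time: 24.45
tool_pos: [0.5388, -0.2128, 0.0744]
tool_rot: [0.707, -0.707, 0.006, -0.007]
contact_force: [1.5, 1.5, -0.0]
gripper_width: 0.138
```

```bash
python3 -c "
from h import *
go(.5385,-.2135,.074,89)
print(np.round(manip.state()['ft_torque'],3))"
```

```text
t 24.45 pos [ 0.5388 -0.2128  0.0744] yaw 88.96 tilt [0.0003 0.0008] w 0.138 F [ 1.5  1.5 -0. ]
shift [-0.2  0.4 -0.7] turn_y -0.04
[ 0.316 -0.095 -0.276]
```

Call:
apply_moves --pt "1 0 0 0 0 -1.5 0" --pt "1 0 0 0 0 -1 0" --pt "1 0 0 0 0 0 0"

```text
time: 24.75
tool_pos: [0.5388, -0.2129, 0.0745]
tool_rot: [0.707, -0.707, -0.009, 0.009]
contact_force: [0.7, 1.7, 0.3]
gripper_width: 0.135
```

```bash
python3 -c "
from h import *
go(.5385,-.2135,.074,89)
print(np.round(manip.state()['ft_torque'],3))"
```

```text
t 24.75 pos [ 0.5388 -0.2129  0.0745] yaw 91.42 tilt [0.0004 0.001 ] w 0.135 F [0.7 1.7 0.3]
shift [-0.3  0.5 -0.6] turn_y 2.42
[ 0.449 -0.221 -1.078]
```

The yaw moment rose to about 1.1 N·m, so the pointer is firmly on its stop. I'll ease back slightly while still pressing on the stop, then release and rise.

Call:
apply_moves --pt "1 0 0 0 0 1.5 0" --pt "1 0 0 0 0 0 0" --pt "0.4 0 0 0 0 0 0" --pt "-0.2 0 0 0 0 0 0" --pt "-0.2 0 0 0 0 0 0" --pt "-0.2 0 0 0 0 0 0" --pt "-0.2 0 -5 0 0 0 0" --pt "-0.2 0 -15 0 0 0 0" --pt "-0.2 0 -30 0 0 0 0" --pt "-0.2 0 -40 0 0 0 0" --pt "-0.2 0 -40 0 0 0 0" --pt "-0.2 -30 -10 0 0 0 0" --pt "-0.2 -45 0 -20 0 0 0" --pt "-0.2 -45 0 -45 0 0 0" --pt "-0.2 -20 0 -45 0 0 0" --pt "-0.2 -5 0 -45 0 0 0" --pt "-0.2 0 0 -40 0 0 0" --pt "-0.2 0 0 -20 0 0 0" --pt "-0.2 0 0 0 0 0 0"

```text
time: 26.65
tool_pos: [0.4027, -0.421, 0.2159]
tool_rot: [-0.707, 0.708, -0.001, 0.001]
contact_force: [0.7, -0.3, 0.2]
gripper_width: 0.599
```

Run:
```python
from h import *
import cv2
go(.5385,-.2135,.2,89)
f=manip.grab_frame("side");g=manip.grab_frame("top")
cv2.imwrite("pics/f1.png",np.hstack([cv2.resize(f[215:335,208:308],(400,480),interpolation=cv2.INTER_CUBIC),cv2.resize(np.vstack([g[165:225,280:340],g[185:245,350:410]]),(300,600),interpolation=cv2.INTER_CUBIC)[:480*1] if 0 else cv2.resize(g[150:270,300:400],(400,480),interpolation=cv2.INTER_CUBIC)]))
```

```text
t 26.65 pos [ 0.4027 -0.421   0.2159] yaw 89.83 tilt [ 0.0006 -0.0015] w 0.599 F [ 0.7 -0.3  0.2]
shift [135.1  15.6 207.9] turn_y 0.83
```

View pics/f1.png

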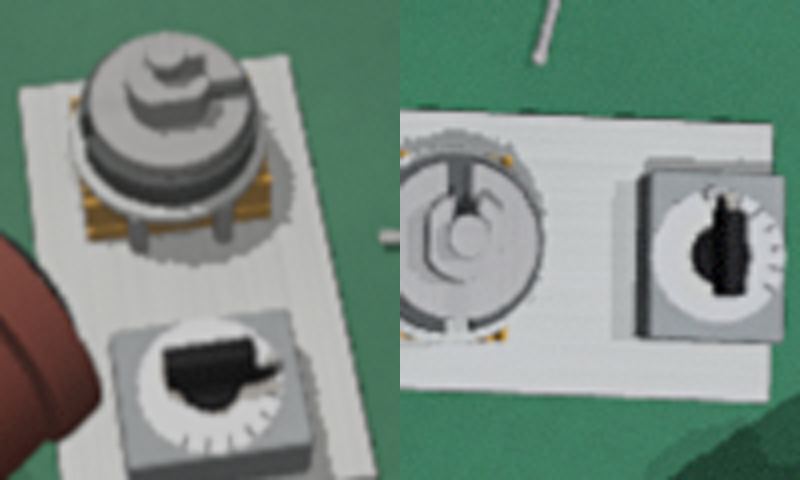

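The final picture shows the steel weight seated around the stem, with its slot facing away from the robot. The lower weight's slot still faces the robot at (457,325). The pointer tip, at (722,197), points away from the robot by its stop. I'm handing it in.

```bash
python3 -c "
from plant import manip
print(manip.job_done(), manip.state()['time'])"
```

```text
the job is handed in; nothing more can be done
the job is handed in; nothing more can be done
```

The job is done and handed in at about 27 s of the 58 s allowed. The larger steel weight is on the stem on top of the lower weight, and the cure-time pointer is turned back to its zero stop and released.

**Weight:** I slid it in until the slot end touched the stem, backed off 2 mm to centre it, and lowered it. It made contact at the height the pick-up predicted. The last picture shows its slot facing away from the robot and the lower weight's slot still facing towards it.

**Pointer:** I turned it until the turning moment rose to about 1.1 N·m against the stop, eased off slightly, and let go. The last picture shows it pointing away from the robot. I could not clearly make out the stop pin itself, so the moment is the main evidence that it is on the stop.

**What went wrong or disagreed:**
- **First grasp:** it closed on air above the hub. The fingertips stood roughly 30 mm higher than the reported tool position and `tcp_to_tips` implied. I lowered further on the second try and worked from relative heights after that. The weight did not move.
- **Bystanders:** I saw no contact with the heat sink, jar or screwdriver, but I did not check each one in a final full-frame picture.

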